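Scoop the dark chocolate out of the bin corner and weigh it

ROBOT

A 6-joint arm with a two-finger parallel gripper is mounted at the origin on a cart in front of the work surface, level with it; the furniture and walls round the work are solid. World frame = base frame: x ahead of the robot, y to its left, z up, the work surface at z = 0. Lengths are in m, angles in rad, forces in N, time in s.
With the tool pointing down it reaches from about 0.25 to 0.775 m from the base axis. Payload 8.9 kg.
Tool frame: the origin (TCP) lies midway between the tips of the shut fingers; the grasp point (between the pads) lies 19 mm behind it; z points along the fingers, y is the direction in which the jaws open and shut (so a half turn about z gives the same grasp; the last joint's range is limited). The gripper opens to 85 mm and grips with 20 to 120 N. Pads are 22 mm wide; open, the fingers measure 114 mm over their backs; the gripper's body (76 mm by 85 mm) begins 54 mm behind the grasp point. The pads swing forward as they close: fully open they stand 13 mm farther back than shut.
Start: joints at [-1.437, 0.291, -0.153, 1.127, 0, 1.431], TCP at [0.141, -0.506, 0.231] pointing down, gripper open.
Joint ranges: [-2.52, 2.52], [-0.91, 1.74], [-1.3, 1.37], [-1.96, 2.02], [-1.52, 1.47], [-3.14, 3.14]. Speed limits (rad/s): [2.22, 2.22, 2.79, 3.14, 3.14, 3.14].

INTERFACE

Orientations are given as a unit quaternion [x, y, z, w].
In Python, from rig import observe, camera, finish_job, search_frame, cut_out, mark_of gives the robot as it stands.
- The arm moves only by the tool arm_command, never from a script. Its argument "rows" is a list of rows, each an object of numbers: "dx", "dy", "dz": the shift along the world's x, y, z in cm; "turn": the turn about the world's z in rad. A call has 1 to 12 rows; each row is the pose to reach, as a shift and turn from the pose measured when the call began; what a row does not reach only later rows make up. A row lasts 1/12 s, in which the tool goes at most 41.7 mm and 7.16 degrees, less where a joint would pass 70% of its speed; a pose out of reach is approached as far as the arm can. A call with a gripper value outside its range is refused whole. "fingers" is the opening, from 0 (shut) to 1 (fully open), set as the call begins (left out, the last holds). The fingers move at their own pace and stop on an object; the grip force is fixed at half the most. Time passes only in rows, so rows that repeat a pose let the fingers close. It gives the time, the measured TCP pose, the force and the opening at its end, in the units of the state.
- observe(): the state, without advancing time (a new reading comes with each control period).
- camera(name): name is "scene" or "top" or "wrist"; returns a dict with "image" (384x512x3 uint8, red, green, blue), "z_map" (384x512 float32, m along the optical axis (not along the pixel's ray), 0 where there is no reading), "vfov" (degrees; the focal length in pixels is half the picture's height over the tangent of half this angle, whatever the lens; pixels are square), "cx", "cy" (the principal point, pixels), "world_from_camera" (4x4, takes a point from camera to world coordinates). Camera axes: x right, y down, z forward; pixel columns grow to the right and rows downward; lengths in m; the calibration is good to about 2 mm. A picture is of the moment at which its call begins.
- finish_job(): hands the job in, once; it reports no verdict.
Trained networks look in a picture, given as the dict that the camera call returned (one of the last four; its "shot" number tells which), for a name from the list of things; names that differ only in an ending like _2 or _b are one class to them, and where a whole thing is asked for, a point or a joint stands for the part that bears it (a point fixed in the world has none). Each returns a list of dicts, best first, with "score" (0 to 1); they miss things now and then, are a little off and sometimes report something else, mostly with a low value. They report only what shows in the picture. A call takes as long as a camera call. They do not tell look-alikes from the thing itself.
- search_frame(picture, thing): "extent" ([left, top, right, bottom] in pixels, round what is visible of it).
- cut_out(picture, thing): "region" (384x512 bool, what is visible of it) and "extent" ([left, top, right, bottom] in pixels, round what is visible of it).
- mark_of(picture, thing): "xy" ([column, row] in pixels: a listed point, or the origin of a listed thing).
The state is a dict: "time_s": time; "joint_pos": joint angles; "qd": joint speeds; "effort": joint torques, N m; "position": TCP position; "tool_rot": TCP orientation; "force": force on the tool from outside, world axes, zero at the start; "ft_torque": the same for the moment, N m; "gripper_width": finger opening in m.
Only numpy, scipy, OpenCV 4.12 (cv2) and the standard library are available. Lean on these libraries where they do the work, as an engineer would, in place of code of your own. Each camera call takes 0.05 s, during which the arm holds its last target. There are 200 camera calls.

TASK

Take the scoop that stands in the light blue bin by its handle and push it along the bin's floor, mouth first, into the far corner where the dark chocolate lies, so that the walls stop the chocolate and it rides up onto the scoop; do not touch the chocolate with the fingers. Then lift the loaded scoop out level and set it down upright in the middle of the black scale, the dark chocolate still in it, and let go.

Things in the scene. Friction and masses are not known exactly. Their poses are not given: they have to be found in the camera images.
- scoop_grip (a point): Centre of the upright wooden handle (24 x 24 mm square, 70 tall) of the aluminium scoop, 100 mm above its flat underside; +x is where the open mouth faces, z up. The flat pan is 84 long, 72 wide, floor 2 thick: back 5 mm, middle 47 mm, front lip 89 mm ahead (+x) of this point, centred in y. Sides 3 thick, up to 38 high; none on the front 24 mm. 130 g. It stands flat in the bin at the start.
- bin: Open light blue bin fixed to the counter, 240 (x) x 160 (y) x 60 mm high outside, walls and floor 5 thick (230 x 150 inside). Origin at the centre of its underside; +x towards the end far from the robot. The scoop starts at the near end, mouth roughly to the far end. One far corner holds the dark chocolate, the other a pale one of the same shape.
- dark_chocolate_mid (a point): Centre of the dark brown chocolate: a hard round lens, 34 mm across, 14 mm thick, domed on both faces, 15 g, loose on the bin's floor near one far corner, its centre 30 to 40 mm from the side wall. It slides ahead of the scoop until a wall stops it. The cream-coloured one near the other far corner is not wanted.
- scale: Flat black scale fixed to the counter, 130 mm (x) x 105 mm (y). Origin at the centre of its underside; its flat top is 20 mm above that.
Things that resemble listed ones, but are neither listed nor needed, are in the scene too. Leave any yellow look-alike of the scale alone. Leave any yellow look-alike of the part that bears scoop_grip alone.

How it is judged:
By the outcome, as a careful person would: the job done as asked, in the order asked, and still so for the second after the job is handed in, with the robot touching nothing.
It also fails if it takes over 45 s, if anything falls off the work surface, if the arm or the gripper's body presses on something with over 40 N, if the wrist force passes 120 N, or if a joint passes its speed limit or range.

## Working session

There is one attempt and no reset: what is moved stays moved. The work goes in short steps, Python scripts to look and compute and a tool call to move; the robot and the scene stay as the last step left them, time stands still between calls to the robot, and variables do not carry over. Pictures are saved under pics/ and viewed, about 8 in all and at most 12, crops included, and the job is handed in when it is done.

Besides the shell and the picture viewer there is one more tool, called after "Emit:" by a JSON object that holds its "method" and its "body", one argument or row to a line. arm_command: Moves the arm, as the interface text tells. Its arguments: {"type":"object","properties":{"rows":{"type":"array","items":{"type":"object","properties":{"dx":{"type":"number"},"dy":{"type":"number"},"dz":{"type":"number"},"turn":{"type":"number"}}}},"fingers":{"type":"number"}},"required":["rows"]}

```bash
mkdir -p pics
cat > h.py <<'E'
import numpy as np, cv2
from rig import *
def ray(p,uv):
    f=p["image"].shape[0]/2/np.tan(np.radians(p["vfov"])/2); T=np.array(p["world_from_camera"])
    d=T[:3,:3]@np.array([(uv[0]-p["cx"])/f,(uv[1]-p["cy"])/f,1]); return T[:3,3],d
def at(p,uv,z):
    o,d=ray(p,uv); return o+d*(z-o[2])/d[2]
def cloud(p):
    h,w=p["z_map"].shape; v,u=np.mgrid[:h,:w]; f=h/2/np.tan(np.radians(p["vfov"])/2); z=p["z_map"]
    T=np.array(p["world_from_camera"]); c=np.stack([(u-p["cx"])/f*z,(v-p["cy"])/f*z,z],-1); return c@T[:3,:3].T+T[:3,3]
def save(n,*im): cv2.imwrite("pics/"+n,np.hstack(im)[...,::-1])
E
python3 - <<'E'
from h import *
np.set_printoptions(precision=3,suppress=True)
s=observe(); print(s["position"],s["tool_rot"],s["time_s"])
for c in("top","scene"):
    p=camera(c); save(c+"1.png",cv2.resize(p["image"],(800,600))); C=cloud(p)
    for t,z in(("scoop_grip",.105),("bin",0),("dark_chocolate_mid",.012),("scale",0)):
        for m in mark_of(p,t)[:3]:
            u=np.array(m["xy"]); print(c,t,round(m["score"],2),u,at(p,u,z),C[min(int(u[1]),383),min(int(u[0]),511)])
E
```

```text
[ 0.141 -0.505  0.231] [ 0.991  0.136  0.    -0.001] 0.0
top scoop_grip 0.86 [338.1 109. ] [ 0.777 -0.32   0.105] [ 0.769 -0.316  0.124]
top scoop_grip 0.69 [356.5 277. ] [ 0.411 -0.324  0.105] [ 0.412 -0.315  0.138]
top bin 0.73 [342.4 237.5] [ 0.502 -0.326  0.   ] [ 0.503 -0.325  0.003]
top dark_chocolate_mid 0.5 [359.5 207. ] [ 0.57  -0.37   0.012] [ 0.569 -0.367  0.018]
top dark_chocolate_mid 0.38 [353.2 276.1] [ 0.412 -0.34   0.012] [ 0.414 -0.311  0.132]
top scale 0.88 [172.7 261.5] [0.466 0.071 0.   ] [0.467 0.069 0.017]
top scale 0.87 [251.2 258.7] [ 0.463 -0.111  0.   ] [ 0.464 -0.11   0.017]
scene scoop_grip 0.89 [211.3 262. ] [ 0.405 -0.329  0.105] [ 0.403 -0.333  0.109]
scene scoop_grip 0.72 [368.3 203.6] [ 0.773 -0.318  0.105] [ 0.764 -0.325  0.112]
scene bin 0.82 [258.5 290.5] [ 0.5   -0.323  0.   ] [ 0.498 -0.325  0.004]
scene scale 0.85 [196.4 242.4] [ 0.467 -0.117  0.   ] [ 0.457 -0.137  0.016]
scene scale 0.66 [210.4 262.8] [ 0.461 -0.2    0.   ] [ 0.401 -0.333  0.11 ]
scene scale 0.6 [161.8 207.4] [0.456 0.082 0.   ] [ 0.204 -0.779  0.469]
```

View pics/top1.png

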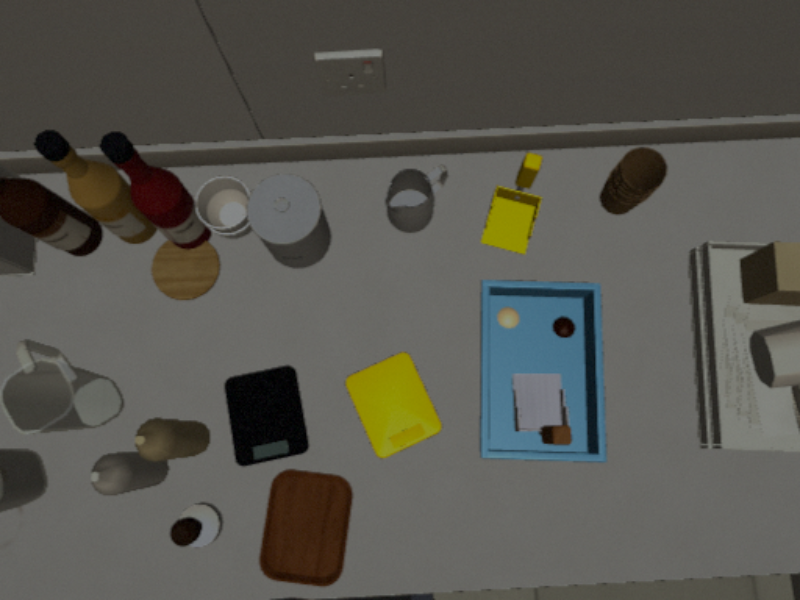

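View pics/scene1.png

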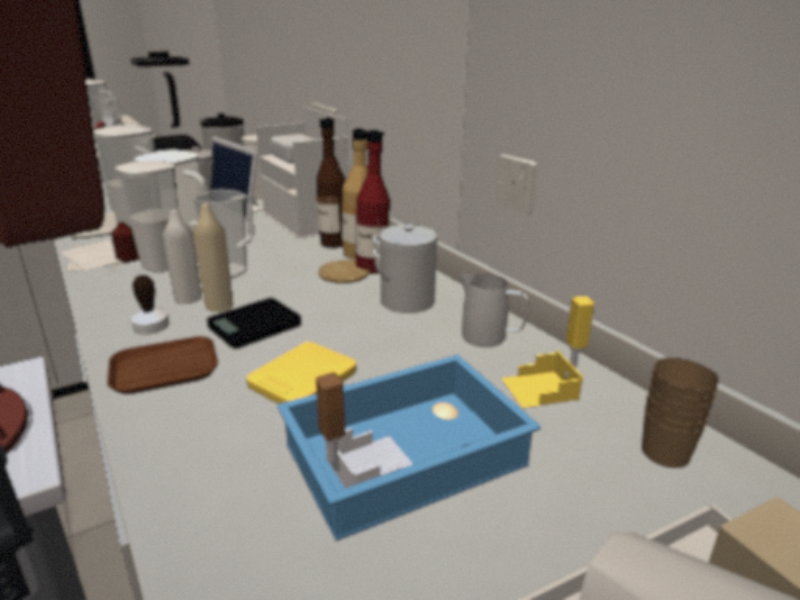

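The top view shows the black scale at about (266,415), the bin centred at (543,371), the dark chocolate at (563,327) in the far −y corner, and the scoop handle at (556,434). The yellow scoop and yellow scale are decoys. I'll measure the yaws next.

```bash
cat > m.py <<'E'
from h import *
np.set_printoptions(precision=4,suppress=True)
def rect(P):
    (c,s,a)=cv2.minAreaRect((P[:,:2]*1000).astype(np.float32)); a=(a+45)%90-45
    return np.array(c)/1000,np.array(s),round(a,1)
def show(p,n=""):
    C=cloud(p); I=p["image"].astype(int); r,g,b=I[...,0],I[...,1],I[...,2]
    Z=C[...,2]; near=(np.abs(C[...,0]-.5)<.16)&(np.abs(C[...,1]+.325)<.12)
    blue=near&(b>r*1.5+10)
    rim=blue&(Z>.05)&(Z<.07)
    if rim.sum()>30: print(n,"rim",rect(C[rim]),np.median(Z[rim]))
    fl=blue&(abs(Z-.005)<.012)
    if fl.sum()>30: print(n,"floor z",np.median(Z[fl]))
    for nm,t in(("scoop","scoop_grip"),("choc","dark_chocolate_mid"),("scale","scale")):
        for k in cut_out(p,t)[:2]:
            M=k["region"]&(p["z_map"]>0); P=C[M]
            if len(P)<10: continue
            print(n,nm,round(k["score"],2),"ctr",np.median(P,0),"rect",*rect(P))
            if nm=="scoop":
                for l,h in((.12,.16),(0,.05)):
                    Q=P[(P[:,2]>l)&(P[:,2]<h)]
                    if len(Q)>8: print("   z",l,h,len(Q),Q.mean(0),*rect(Q))
    for t,z in(("scoop_grip",.105),("dark_chocolate_mid",.012),("scale",0)):
        for m in mark_of(p,t)[:2]: print(n,t,round(m["score"],2),at(p,m["xy"],z)[:2])
E
python3 - <<'E'
from m import *
show(camera("top"),"top");
E
```

```text
top rim (array([ 0.5011, -0.3233]), array([170.3406, 250.1513]), -4.8) 0.058749486392484396
top floor z 0.0041355173627366515
top scoop 0.9 ctr [ 0.4502 -0.322   0.007 ] rect [ 0.4486 -0.3241] [71.8292 98.2099] -3.5
   z 0.12 0.16 148 [ 0.4109 -0.3193  0.1368] [ 0.4104 -0.3207] [20.942 21.359] -3.3
   z 0 0.05 1099 [ 0.4573 -0.3257  0.0092] [ 0.4544 -0.3244] [71.8292 86.6084] -3.5
top scoop 0.7 ctr [ 0.7529 -0.3133  0.0022] rect [ 0.7768 -0.3191] [ 70.9868 171.9826] -17.2
   z 0.12 0.16 132 [ 0.7771 -0.3202  0.1317] [ 0.7794 -0.321 ] [23.6498 23.5819] -13.7
   z 0 0.05 870 [ 0.7431 -0.3095  0.008 ] [ 0.7375 -0.3071] [71.0772 88.5116] -18.8
top choc 0.43 ctr [ 0.5656 -0.371   0.0148] rect [ 0.565  -0.3721] [29.8948 29.6213] -5.4
top scale 0.67 ctr [0.4565 0.0718 0.0186] rect [0.458  0.0771] [136.7869 112.8059] 9.6
top scale 0.59 ctr [ 0.4625 -0.1116  0.0169] rect [ 0.4638 -0.1108] [129.45   105.9297] 22.2
top scoop_grip 0.84 [ 0.405  -0.3207]
top scoop_grip 0.7 [ 0.7734 -0.3235]
top dark_chocolate_mid 0.47 [ 0.5725 -0.367 ]
top scale 0.69 [ 0.4653 -0.111 ]
top scale 0.63 [0.4631 0.068 ]
```

Emit:
{"method": "arm_command", "body": {
  "rows": [
    {"dz": 3},
    {"dx": 3, "dy": 3, "dz": 3},
    {"dx": 6, "dy": 6, "dz": 3},
    {"dx": 9, "dy": 9, "dz": 3},
    {"dx": 12, "dy": 12, "dz": 3},
    {"dx": 15, "dy": 14, "dz": 3},
    {"dx": 18, "dy": 16, "dz": 3},
    {"dx": 21, "dy": 18, "dz": 3},
    {"dx": 21, "dy": 18, "dz": 3}
  ],
  "fingers": 1
}}

```text
validation failed for argument at $.ro...
```

Emit:
{"method": "arm_command", "body": {
  "rows": [
    {"dx": 0, "dy": 0, "dz": 3, "turn": 0},
    {"dx": 3, "dy": 3, "dz": 3, "turn": 0},
    {"dx": 6, "dy": 6, "dz": 3, "turn": 0},
    {"dx": 9, "dy": 9, "dz": 3, "turn": 0},
    {"dx": 12, "dy": 12, "dz": 3, "turn": 0},
    {"dx": 15, "dy": 14, "dz": 3, "turn": 0},
    {"dx": 18, "dy": 16, "dz": 3, "turn": 0},
    {"dx": 21, "dy": 18, "dz": 3, "turn": 0},
    {"dx": 21, "dy": 18, "dz": 3, "turn": 0}
  ],
  "fingers": 1
}}

```text
time_s: 1.6
position: [0.3555, -0.3222, 0.2615]
tool_rot: [0.99, 0.138, 0.001, -0.0]
force: [-0.1, -0.4, 0.6]
gripper_width: 0.0852
```

Run:
```python
from m import *
p=camera("wrist"); save("w1.png",p["image"]); show(p,"w")
```

```text
w rim (array([ 0.4789, -0.3219]), array([170.0022, 204.1665]), -4.7) 0.06118632763274312
w floor z 0.006526624899184874
w scoop 0.68 ctr [ 0.4493 -0.3231  0.0088] rect [ 0.4462 -0.3257] [ 78.4144 106.1854] -3.8
   z 0.12 0.16 592 [ 0.41   -0.3212  0.1402] [ 0.4093 -0.3218] [23.9663 23.73  ] -2.5
   z 0 0.05 3403 [ 0.4568 -0.3246  0.0113] [ 0.4462 -0.3257] [ 78.4144 106.1854] -3.8
w choc 0.73 ctr [ 0.5625 -0.3706  0.0179] rect [ 0.5627 -0.3711] [29.481  29.9049] 9.1
w scale 0.96 ctr [0.4307 0.021  0.0192] rect [0.4325 0.0215] [17.0035 68.5968] -2.8
w scale 0.94 ctr [ 0.4541 -0.1169  0.0194] rect [ 0.4501 -0.1107] [106.0325 116.4221] 20.6
w scoop_grip 0.72 [ 0.4093 -0.3219]
w dark_chocolate_mid 0.7 [ 0.5653 -0.3716]
w scale 0.98 [ 0.4619 -0.1144]
```

View pics/w1.png

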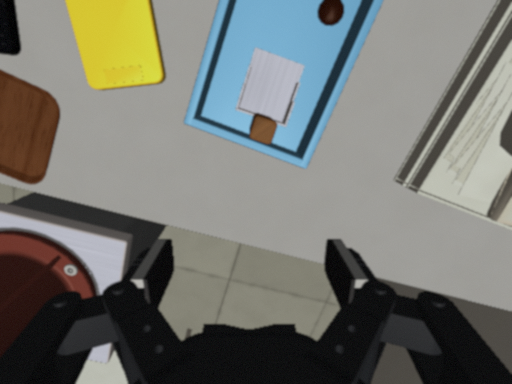

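The wrist view shows the handle at (263,129), the pan ahead of it, and the dark chocolate at (331,12). Measurements agree across cameras: handle at (0.410, −0.3215), bin yaw −4.7°, scoop yaw about −3.5°. I'll turn, descend and grip.

Emit:
{"method": "arm_command", "body": {
  "rows": [
    {"dx": 2, "dy": 0, "dz": 0, "turn": -0.115},
    {"dx": 4, "dy": 0, "dz": 0, "turn": -0.23},
    {"dx": 5.4, "dy": 0.1, "dz": -2, "turn": -0.34},
    {"dx": 5.4, "dy": 0.1, "dz": -5, "turn": -0.34},
    {"dx": 5.4, "dy": 0.1, "dz": -8, "turn": -0.34},
    {"dx": 5.4, "dy": 0.1, "dz": -8, "turn": -0.34}
  ],
  "fingers": 1
}}

```text
time_s: 2.45
position: [0.4018, -0.3236, 0.1765]
tool_rot: [0.999, -0.035, -0.003, -0.003]
force: [-1.9, 0.8, -0.5]
gripper_width: 0.0855
```

Run:
```python
from m import *
s=observe();print(s["position"],s["tool_rot"])
p=camera("wrist"); save("w2.png",p["image"]); show(p,"w")
C=cloud(p);I=p["image"].astype(int);Z=C[...,2]
fl=(I[...,2]>I[...,0]*1.5+10)&(abs(Z-.0065)<.004)&(abs(C[...,0]-.5)<.16)&(abs(C[...,1]+.325)<.12)
print("floor",rect(C[fl]))
```

```text
[ 0.4018 -0.3236  0.1765] [ 0.9994 -0.0352 -0.003  -0.0028]
w rim (array([ 0.4701, -0.3213]), array([170.3291, 186.8169]), -4.6) 0.06107408756989385
w floor z 0.006509936791652238
w scoop 0.97 ctr [ 0.4409 -0.3228  0.009 ] rect [ 0.4174 -0.3245] [166.2397  77.7169] 1.7
   z 0.12 0.16 1144 [ 0.4126 -0.3221  0.1385] [ 0.4098 -0.3218] [24.0038 23.6084] -2.8
   z 0 0.05 5507 [ 0.4536 -0.3235  0.013 ] [ 0.4174 -0.3245] [166.2397  77.7169] 1.7
w scale 0.79 ctr [ 0.4687 -0.1166  0.0194] rect [ 0.4645 -0.1027] [137.2163 120.9677] 21.6
w scoop_grip 0.61 [ 0.4112 -0.3222]
w scoop_grip 0.22 [ 0.5401 -0.3616]
w dark_chocolate_mid 0.62 [ 0.5642 -0.3744]
w scale 0.71 [ 0.4623 -0.1107]
floor (array([ 0.4817, -0.3215]), array([151.3377, 192.6469]), -4.7)
```

View pics/w2.png

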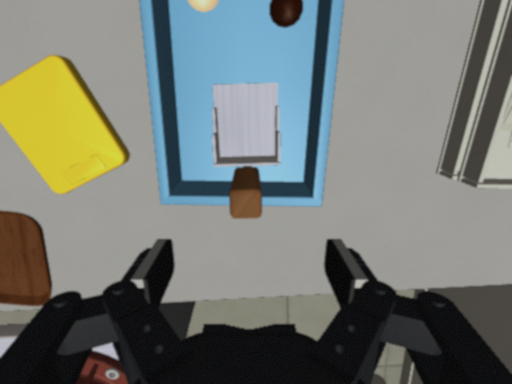

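The gripper is aligned: the handle at (245,192) lies midway between the open fingers, and the chocolate is at (286,10). I'll descend around it and close.

Emit:
{"method": "arm_command", "body": {
  "rows": [
    {"dx": 0.8, "dy": 0.15, "dz": -1.5, "turn": 0},
    {"dx": 0.8, "dy": 0.15, "dz": -4, "turn": 0},
    {"dx": 0.8, "dy": 0.15, "dz": -7, "turn": 0},
    {"dx": 0.8, "dy": 0.15, "dz": -9.6, "turn": 0},
    {"dx": 0.8, "dy": 0.15, "dz": -9.6, "turn": 0},
    {"dx": 0.8, "dy": 0.15, "dz": -9.6, "turn": 0}
  ],
  "fingers": 1
}}

```text
time_s: 3.3
position: [0.4128, -0.3245, 0.0872]
tool_rot: [0.999, -0.035, 0.0, 0.0]
force: [-0.0, 0.2, -0.1]
gripper_width: 0.0853
```

Emit:
{"method": "arm_command", "body": {
  "rows": [
    {"dx": 0, "dy": 0, "dz": 0, "turn": 0},
    {"dx": 0, "dy": 0, "dz": 0, "turn": 0},
    {"dx": 0, "dy": 0, "dz": 0, "turn": 0},
    {"dx": 0, "dy": 0, "dz": 0, "turn": 0},
    {"dx": 0, "dy": 0, "dz": 0, "turn": 0},
    {"dx": 0, "dy": 0, "dz": 0, "turn": 0},
    {"dx": 0, "dy": 0, "dz": 0, "turn": 0},
    {"dx": 0, "dy": 0, "dz": 0, "turn": 0}
  ],
  "fingers": 0
}}

```text
time_s: 3.97
position: [0.4128, -0.3245, 0.0873]
tool_rot: [0.999, -0.035, 0.0, 0.001]
force: [-1.3, 1.3, 2.0]
gripper_width: 0.0233
```

Emit:
{"method": "arm_command", "body": {
  "rows": [
    {"dx": 0.2, "dy": -0.5, "dz": -0.1, "turn": -0.01},
    {"dx": 0.5, "dy": -1.0, "dz": -0.1, "turn": -0.012},
    {"dx": 0.9, "dy": -1.6, "dz": -0.1, "turn": -0.012},
    {"dx": 1.4, "dy": -2.1, "dz": -0.1, "turn": -0.012},
    {"dx": 2.0, "dy": -2.6, "dz": -0.1, "turn": -0.012},
    {"dx": 2.4, "dy": -2.8, "dz": -0.1, "turn": -0.012},
    {"dx": 2.4, "dy": -2.8, "dz": -0.1, "turn": -0.012}
  ],
  "fingers": 0
}}

```text
time_s: 4.55
position: [0.4363, -0.3518, 0.0873]
tool_rot: [0.999, -0.041, -0.0, -0.0]
force: [-6.1, 7.9, 17.6]
gripper_width: 0.0235
```

Run:
```python
from m import *
s=observe();print(s["position"],s["tool_rot"],s["force"],s["ft_torque"])
p=camera("wrist"); 
show(p,"w"); t=camera("top"); save("w3.png",p["image"],cv2.resize(t["image"][150:310,290:400],(264,384)))
```

```text
[ 0.4363 -0.3518  0.0873] [ 0.9992 -0.0406 -0.0003 -0.0001] [-6.0581  7.9242 17.5813] [1.3376 0.993  0.106 ]
w rim (array([ 0.4759, -0.3214]), array([170.5861, 198.2253]), -4.7) 0.06093826782360423
w floor z 0.006483859986876062
w scoop 0.94 ctr [ 0.4507 -0.3532  0.0109] rect [ 0.4063 -0.3479] [ 75.5075 229.7491] -4.0
   z 0.12 0.16 3513 [ 0.4381 -0.3527  0.137 ] [ 0.4335 -0.3516] [25.5626 23.6997] -5.4
   z 0 0.05 10561 [ 0.4748 -0.3542  0.0143] [ 0.4063 -0.3479] [ 75.5075 229.7491] -4.0
w choc 0.58 ctr [ 0.5641 -0.3715  0.0173] rect [ 0.5652 -0.3718] [34.591  34.9203] -20.7
w scale 0.63 ctr [ 0.4455 -0.1571  0.019 ] rect [ 0.4457 -0.1573] [ 54.0686 119.2336] -15.8
w dark_chocolate_mid 0.87 [ 0.564  -0.3715]
```

View pics/w3.png

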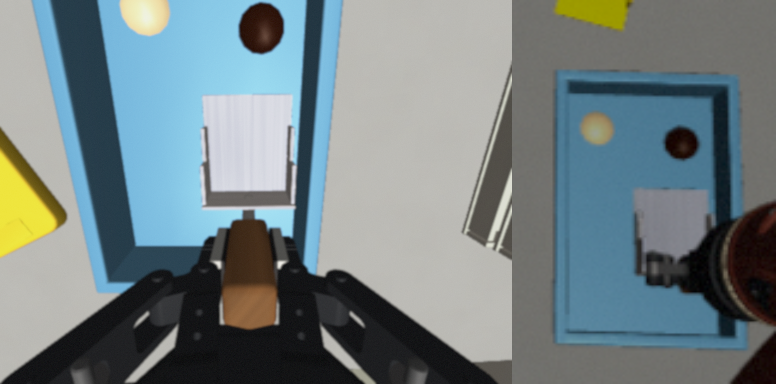

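The scoop is now aligned along the −y wall, and the chocolate at (261,28) sits ahead of the mouth at (247,95). The press is 17 N, so I'll ease it and push forward.

Emit:
{"method": "arm_command", "body": {
  "rows": [
    {"dx": 0.3, "dy": -0.02, "dz": 0.07, "turn": 0},
    {"dx": 1.0, "dy": -0.08, "dz": 0.07, "turn": 0},
    {"dx": 1.7, "dy": -0.14, "dz": 0.07, "turn": 0},
    {"dx": 2.4, "dy": -0.2, "dz": 0.07, "turn": 0},
    {"dx": 3.1, "dy": -0.25, "dz": 0.07, "turn": 0},
    {"dx": 3.8, "dy": -0.31, "dz": 0.07, "turn": 0},
    {"dx": 4.5, "dy": -0.37, "dz": 0.07, "turn": 0},
    {"dx": 5.2, "dy": -0.43, "dz": 0.07, "turn": 0},
    {"dx": 5.9, "dy": -0.48, "dz": 0.07, "turn": 0},
    {"dx": 6.6, "dy": -0.54, "dz": 0.07, "turn": 0},
    {"dx": 7.3, "dy": -0.6, "dz": 0.07, "turn": 0},
    {"dx": 7.7, "dy": -0.63, "dz": 0.07, "turn": 0}
  ],
  "fingers": 0
}}

```text
time_s: 5.95
position: [0.5143, -0.3581, 0.0879]
tool_rot: [0.999, -0.04, 0.0, 0.0]
force: [0.5, -0.5, -1.6]
gripper_width: 0.0235
```

Run:
```python
from m import *
s=observe();print(s["position"],s["tool_rot"],s["force"],s["ft_torque"])
p=camera("wrist"); 
show(p,"w"); save("w4.png",p["image"])
```

```text
[ 0.5143 -0.3581  0.0879] [ 0.9992 -0.0405  0.0002  0.0001] [ 0.461  -0.4689 -1.6421] [ 0.0185  0.0949 -0.0325]
w rim (array([ 0.5014, -0.3239]), array([170.9213, 249.8871]), -4.6) 0.06107055933739028
w floor z 0.006466032958169582
w scoop 0.68 ctr [ 0.5246 -0.3586  0.0184] rect [ 0.4916 -0.3563] [ 83.856 215.757] -2.7
   z 0.12 0.16 3577 [ 0.516  -0.3591  0.1374] [ 0.5111 -0.3585] [26.732  23.8616] -3.9
   z 0 0.05 9827 [ 0.5496 -0.3595  0.0152] [ 0.4916 -0.3563] [ 83.856 215.757] -2.7
w choc 0.84 ctr [ 0.5967 -0.3763  0.0213] rect [ 0.5969 -0.3769] [31.5404 31.3209] -32.7
w scoop_grip 0.55 [ 0.5106 -0.3578]
w dark_chocolate_mid 0.95 [ 0.5949 -0.3753]
w scale 0.57 [ 0.462  -0.1142]
```

View pics/w4.png

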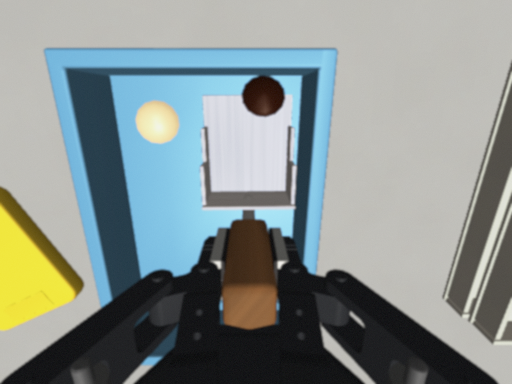

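The chocolate at (263,96) is already riding up onto the lip as the far wall stops it, and about 10 mm is left. I'll continue slowly to the wall.

Emit:
{"method": "arm_command", "body": {
  "rows": [
    {"dx": 0.15, "dy": -0.01, "dz": -0.05, "turn": 0},
    {"dx": 0.4, "dy": -0.03, "dz": -0.05, "turn": 0},
    {"dx": 0.65, "dy": -0.05, "dz": -0.05, "turn": 0},
    {"dx": 0.85, "dy": -0.07, "dz": -0.05, "turn": 0},
    {"dx": 0.85, "dy": -0.07, "dz": -0.05, "turn": 0}
  ],
  "fingers": 0
}}

```text
time_s: 6.72
position: [0.522, -0.3588, 0.0875]
tool_rot: [0.999, -0.041, 0.0, 0.0]
force: [-0.0, 0.1, -1.7]
gripper_width: 0.0233
```

Run:
```python
from m import *
s=observe();print(s["position"],s["tool_rot"],s["force"],s["ft_torque"])
p=camera("wrist"); 
show(p,"w"); save("w5.png",p["image"])
```

```text
[ 0.522  -0.3588  0.0875] [ 0.9992 -0.0406  0.0001  0.0001] [-0.0321  0.0808 -1.7097] [-0.0525 -0.0129  0.0215]
w rim (array([ 0.5018, -0.3238]), array([170.6127, 249.5735]), -4.6) 0.06108525147754994
w floor z 0.0064531124505054355
w scoop 0.83 ctr [ 0.5307 -0.3586  0.0226] rect [ 0.5516 -0.3609] [ 84.1164 110.2198] -5.4
   z 0.12 0.16 3514 [ 0.5238 -0.3597  0.1371] [ 0.5191 -0.3593] [24.1242 23.5628] -3.9
   z 0 0.05 9270 [ 0.556  -0.3594  0.0152] [ 0.5516 -0.3609] [ 84.1164 110.2198] -5.4
w choc 0.77 ctr [ 0.5957 -0.3749  0.0195] rect [ 0.5944 -0.3749] [33.9582 31.6118] 24.0
w scale 0.97 ctr [ 0.4556 -0.1444  0.0191] rect [ 0.4385 -0.1379] [ 86.0467 181.8508] -22.6
w scoop_grip 0.74 [ 0.5169 -0.3584]
w dark_chocolate_mid 0.72 [ 0.5948 -0.3757]
w scale 0.81 [ 0.4604 -0.1123]
```

View pics/w5.png

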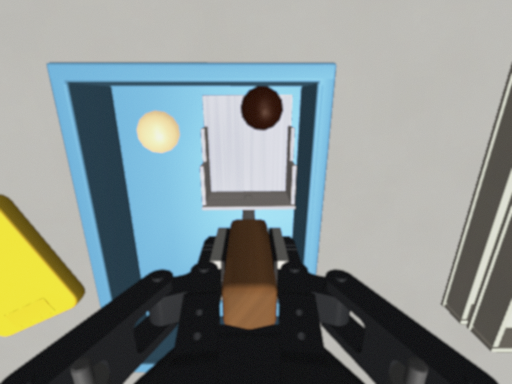

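Emit:
{"method": "arm_command", "body": {
  "rows": [
    {"dx": 0.1, "dy": -0.01, "dz": -0.02, "turn": 0},
    {"dx": 0.2, "dy": -0.02, "dz": -0.02, "turn": 0},
    {"dx": 0.3, "dy": -0.02, "dz": -0.02, "turn": 0},
    {"dx": 0.4, "dy": -0.03, "dz": -0.02, "turn": 0},
    {"dx": 0.4, "dy": -0.03, "dz": -0.02, "turn": 0}
  ],
  "fingers": 0
}}

```text
time_s: 7.48
position: [0.5256, -0.3591, 0.0874]
tool_rot: [0.999, -0.041, 0.0, 0.0]
force: [-2.5, 0.0, 2.3]
gripper_width: 0.0231
```

Contact with the far wall (−2.5 N). I'll back off a few mm, then lift level and slowly.

Emit:
{"method": "arm_command", "body": {
  "rows": [
    {"dx": -0.05, "dy": 0, "dz": 0, "turn": 0},
    {"dx": -0.15, "dy": 0.01, "dz": 0.05, "turn": 0},
    {"dx": -0.25, "dy": 0.02, "dz": 0.2, "turn": 0},
    {"dx": -0.3, "dy": 0.02, "dz": 0.5, "turn": 0},
    {"dx": -0.3, "dy": 0.02, "dz": 0.9, "turn": 0},
    {"dx": -0.3, "dy": 0.02, "dz": 1.4, "turn": 0},
    {"dx": -0.3, "dy": 0.02, "dz": 1.9, "turn": 0},
    {"dx": -0.3, "dy": 0.02, "dz": 2.3, "turn": 0},
    {"dx": -0.3, "dy": 0.02, "dz": 2.6, "turn": 0},
    {"dx": -0.3, "dy": 0.02, "dz": 2.8, "turn": 0},
    {"dx": -0.3, "dy": 0.02, "dz": 2.9, "turn": 0}
  ],
  "fingers": 0
}}

```text
time_s: 8.4
position: [0.5228, -0.3589, 0.1169]
tool_rot: [0.999, -0.041, 0.0, 0.0]
force: [0.5, -0.4, -1.4]
gripper_width: 0.0231
```

Run:
```python
from m import *
s=observe();print(s["position"],s["tool_rot"],s["force"],s["ft_torque"])
p=camera("wrist"); 
show(p,"w"); save("w6.png",p["image"])
```

```text
[ 0.5228 -0.3589  0.1169] [ 0.9992 -0.0407  0.0002  0.0002] [ 0.4597 -0.3508 -1.3914] [-0.0022  0.0061 -0.0154]
w rim (array([ 0.5019, -0.3237]), array([170.448 , 248.6751]), -4.6) 0.061109776010552425
w floor z 0.0064597617135255525
w scoop 0.64 ctr [ 0.5313 -0.3587  0.0522] rect [ 0.4968 -0.3515] [ 88.1942 224.8459] -7.4
   z 0.12 0.16 1824 [ 0.53   -0.3603  0.1429] [ 0.5255 -0.3573] [15.0058 28.9208] 16.5
   z 0 0.05 7064 [ 0.5627 -0.3592  0.0385] [ 0.4968 -0.3515] [ 88.1942 224.8459] -7.4
w choc 0.55 ctr [ 0.593  -0.3761  0.0488] rect [ 0.5919 -0.3765] [34.9345 33.118 ] 12.8
w scale 0.6 ctr [ 0.4619 -0.1321  0.0192] rect [ 0.4572 -0.1002] [138.7953 132.4394] 22.0
w scoop_grip 0.67 [ 0.4974 -0.3589]
w dark_chocolate_mid 0.75 [ 0.5889 -0.3784]
w scale 0.58 [ 0.4652 -0.1123]
```

View pics/w6.png

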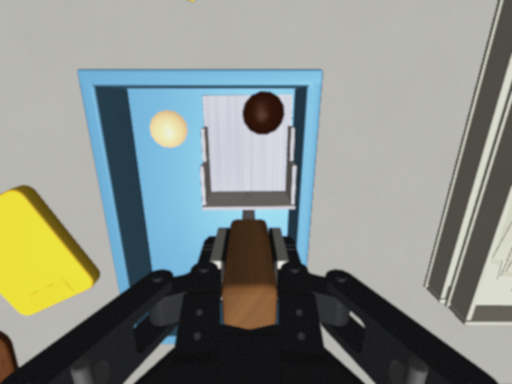

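The chocolate at (263,113) has lifted with the scoop and sits about 18 mm behind the lip. I'll raise it clear of the rim, then carry it gently.

Emit:
{"method": "arm_command", "body": {
  "rows": [
    {"dx": 0, "dy": 0, "dz": 0.2, "turn": 0},
    {"dx": 0, "dy": 0, "dz": 0.6, "turn": 0},
    {"dx": 0, "dy": 0, "dz": 1.2, "turn": 0},
    {"dx": 0, "dy": 0, "dz": 2.0, "turn": 0},
    {"dx": 0, "dy": 0, "dz": 2.8, "turn": 0},
    {"dx": 0, "dy": 0, "dz": 3.6, "turn": 0},
    {"dx": 0, "dy": 0, "dz": 4.4, "turn": 0},
    {"dx": 0, "dy": 0, "dz": 5.0, "turn": 0},
    {"dx": 0, "dy": 0, "dz": 5.4, "turn": 0},
    {"dx": 0, "dy": 0, "dz": 5.6, "turn": 0},
    {"dx": 0, "dy": 0, "dz": 5.7, "turn": 0}
  ],
  "fingers": 0
}}

```text
time_s: 9.67
position: [0.5226, -0.3588, 0.1735]
tool_rot: [0.999, -0.041, -0.0, 0.0]
force: [1.0, 0.8, -1.3]
gripper_width: 0.0235
```

Emit:
{"method": "arm_command", "body": {
  "rows": [
    {"dx": 0, "dy": 0.3, "dz": 0, "turn": 0},
    {"dx": -0.1, "dy": 0.9, "dz": 0, "turn": 0},
    {"dx": -0.3, "dy": 1.8, "dz": 0, "turn": 0},
    {"dx": -0.6, "dy": 3.0, "dz": 0, "turn": 0.01},
    {"dx": -0.9, "dy": 4.4, "dz": 0, "turn": 0.02},
    {"dx": -1.3, "dy": 5.9, "dz": 0, "turn": 0.03},
    {"dx": -1.7, "dy": 7.4, "dz": 0, "turn": 0.04},
    {"dx": -2.1, "dy": 8.9, "dz": 0, "turn": 0.05},
    {"dx": -2.5, "dy": 10.4, "dz": 0, "turn": 0.06},
    {"dx": -2.8, "dy": 11.6, "dz": 0, "turn": 0.07},
    {"dx": -3.0, "dy": 12.4, "dz": 0, "turn": 0.075},
    {"dx": -3.1, "dy": 12.8, "dz": 0, "turn": 0.08}
  ],
  "fingers": 0
}}

```text
time_s: 10.67
position: [0.4912, -0.2294, 0.1736]
tool_rot: [1.0, -0.0, -0.0, -0.0]
force: [0.4, -0.4, -0.8]
gripper_width: 0.0233
```

Emit:
{"method": "arm_command", "body": {
  "rows": [
    {"dx": 0, "dy": 0.3, "dz": 0, "turn": 0},
    {"dx": -0.1, "dy": 0.9, "dz": 0, "turn": 0},
    {"dx": -0.3, "dy": 1.8, "dz": 0, "turn": 0.01},
    {"dx": -0.7, "dy": 3.0, "dz": 0, "turn": 0.02},
    {"dx": -1.1, "dy": 4.4, "dz": 0, "turn": 0.03},
    {"dx": -1.6, "dy": 5.9, "dz": 0, "turn": 0.04},
    {"dx": -2.1, "dy": 7.4, "dz": 0, "turn": 0.05},
    {"dx": -2.6, "dy": 8.9, "dz": 0, "turn": 0.06},
    {"dx": -3.1, "dy": 10.4, "dz": 0, "turn": 0.07},
    {"dx": -3.5, "dy": 11.6, "dz": 0, "turn": 0.075},
    {"dx": -3.8, "dy": 12.4, "dz": 0, "turn": 0.08},
    {"dx": -3.9, "dy": 12.8, "dz": 0, "turn": 0.08}
  ],
  "fingers": 0
}}

```text
time_s: 11.67
position: [0.4516, -0.1, 0.1737]
tool_rot: [0.999, 0.041, -0.0, -0.0]
force: [0.6, 0.1, -1.6]
gripper_width: 0.0236
```

Run:
```python
from m import *
s=observe();print(s["position"],s["tool_rot"],s["force"],s["time_s"])
p=camera("wrist"); C=cloud(p); I=p["image"].astype(int)
show(p,"w"); save("w7.png",p["image"])
M=(I.max(-1)<45)&(abs(C[...,2]-.019)<.006)&(abs(C[...,1]-.07)<.1)&(abs(C[...,0]-.465)<.12)
print(M.sum(),rect(C[M]))
t=camera("top");C=cloud(t);I=t["image"].astype(int)
M=(abs(C[...,2]-.018)<.007)&(abs(C[...,1]-.07)<.1)&(abs(C[...,0]-.465)<.1)&(I.max(-1)<60)
M=cv2.morphologyEx(M.astype(np.uint8),cv2.MORPH_OPEN,np.ones((3,3)))>0
print(M.sum(),rect(C[M]))
```

```text
[ 0.4516 -0.1     0.1737] [ 0.9992  0.0406 -0.0002 -0.0001] [ 0.5807  0.1099 -1.5907] 11.6667
w rim (array([ 0.5011, -0.3218]), array([171.4829, 249.1937]), -4.5) 0.060918298961498196
w floor z 0.006531501812440721
w scoop 0.92 ctr [ 0.4601 -0.098   0.1096] rect [ 0.3785 -0.1257] [330.8135  82.2762] 14.3
   z 0.12 0.16 1243 [ 0.4594 -0.0995  0.1281] [ 0.4668 -0.0986] [38.5537 71.6487] 5.4
w choc 0.94 ctr [ 0.5235 -0.1046  0.1056] rect [ 0.5231 -0.1048] [33.2944 32.5337] -13.2
w scale 0.98 ctr [0.4648 0.072  0.0214] rect [0.4544 0.0779] [135.3592 112.4164] 8.7
w scale 0.97 ctr [ 0.4473 -0.1583  0.0193] rect [ 0.4623 -0.1124] [125.8773 103.8525] 20.6
w scoop_grip 0.82 [ 0.3932 -0.1042]
w scoop_grip 0.36 [ 0.521  -0.1049]
w dark_chocolate_mid 0.72 [ 0.5159 -0.109 ]
w scale 0.74 [0.457  0.0773]
9248 (array([0.4585, 0.0736]), array([125.3993, 102.1866]), 8.9)
0 (array([0., 0.]), array([0., 0.]), 0.0)
```

View pics/w7.png

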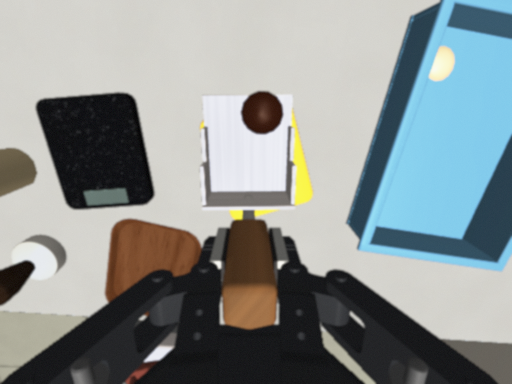

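The chocolate at (262,112) is still on the pan. The black scale is at (97,150), with its centre measured at (0.459, 0.073) and a yaw of +8.9°. I'll carry on to it.

Emit:
{"method": "arm_command", "body": {
  "rows": [
    {"dx": 0, "dy": 0.3, "dz": 0, "turn": 0},
    {"dx": -0.1, "dy": 1.0, "dz": 0, "turn": 0.01},
    {"dx": -0.3, "dy": 2.2, "dz": 0, "turn": 0.02},
    {"dx": -0.6, "dy": 3.8, "dz": 0, "turn": 0.03},
    {"dx": -1.0, "dy": 5.7, "dz": 0, "turn": 0.04},
    {"dx": -1.5, "dy": 7.7, "dz": 0, "turn": 0.05},
    {"dx": -2.0, "dy": 9.7, "dz": 0, "turn": 0.06},
    {"dx": -2.5, "dy": 11.7, "dz": 0, "turn": 0.07},
    {"dx": -3.0, "dy": 13.6, "dz": 0, "turn": 0.074},
    {"dx": -3.4, "dy": 15.2, "dz": 0, "turn": 0.074},
    {"dx": -3.6, "dy": 16.2, "dz": 0, "turn": 0.074},
    {"dx": -3.7, "dy": 16.6, "dz": 0, "turn": 0.074}
  ],
  "fingers": 0
}}

```text
time_s: 13.07
position: [0.4146, 0.0658, 0.1735]
tool_rot: [0.997, 0.078, -0.0, -0.0]
force: [-0.5, -0.5, -1.0]
gripper_width: 0.0236
```

Emit:
{"method": "arm_command", "body": {
  "rows": [
    {"dx": 0, "dy": 0, "dz": -0.2, "turn": 0},
    {"dx": 0, "dy": 0, "dz": -0.6, "turn": 0},
    {"dx": 0, "dy": 0, "dz": -1.2, "turn": 0},
    {"dx": 0, "dy": 0, "dz": -1.9, "turn": 0},
    {"dx": 0, "dy": 0, "dz": -2.6, "turn": 0},
    {"dx": 0, "dy": 0, "dz": -3.3, "turn": 0},
    {"dx": 0, "dy": 0, "dz": -4.0, "turn": 0},
    {"dx": 0, "dy": 0, "dz": -4.6, "turn": 0},
    {"dx": 0, "dy": 0, "dz": -5.1, "turn": 0},
    {"dx": 0, "dy": 0, "dz": -5.4, "turn": 0},
    {"dx": 0, "dy": 0, "dz": -5.6, "turn": 0},
    {"dx": 0, "dy": 0, "dz": -5.7, "turn": 0}
  ],
  "fingers": 0
}}

```text
time_s: 14.07
position: [0.4146, 0.0658, 0.1163]
tool_rot: [0.997, 0.078, -0.0, -0.0]
force: [1.1, -0.4, -1.3]
gripper_width: 0.023
```

Run:
```python
from m import *
s=observe();print(s["position"],s["tool_rot"],s["force"],s["time_s"])
p=camera("wrist"); C=cloud(p); I=p["image"].astype(int)
show(p,"w"); save("w8.png",p["image"])
```

```text
[0.4146 0.0658 0.1163] [ 0.997   0.0776 -0.0003 -0.0002] [ 1.064  -0.4125 -1.349 ] 14.0667
w scoop 0.62 ctr [0.4233 0.0685 0.0515] rect [0.3696 0.0555] [263.9682  93.2216] 13.5
   z 0.12 0.16 1897 [0.4217 0.0663 0.1429] [0.4142 0.066 ] [18.478  27.5055] 15.2
   z 0 0.05 7254 [0.4521 0.0743 0.0374] [0.3696 0.0555] [263.9682  93.2216] 13.5
w choc 0.94 ctr [0.4868 0.0655 0.0482] rect [0.4861 0.0646] [33.2586 34.4892] 13.5
w scale 0.85 ctr [ 0.4709 -0.1052  0.0193] rect [ 0.4606 -0.1197] [142.8041 121.9231] 21.6
w scale 0.58 ctr [0.5011 0.0907 0.0213] rect [0.4571 0.0758] [135.7971 114.4979] 8.8
w scoop_grip 0.75 [0.3904 0.0608]
w dark_chocolate_mid 0.87 [0.4838 0.0657]
w scale 0.95 [ 0.4608 -0.1138]
```

View pics/w8.png

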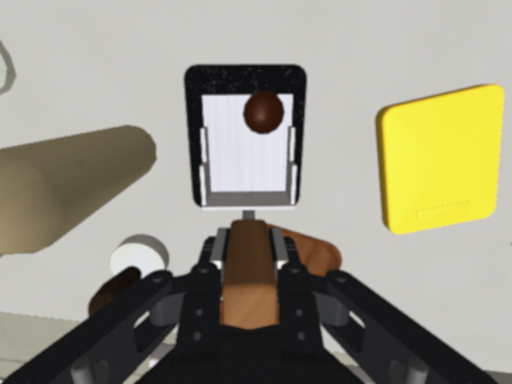

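The scoop is centred over the black scale, with the chocolate on the pan at (263,112) and a tall bottle to the left at (150,150). I'll lower it gently and open only partway.

Emit:
{"method": "arm_command", "body": {
  "rows": [
    {"dx": 0, "dy": 0, "dz": -0.2, "turn": 0},
    {"dx": 0, "dy": 0, "dz": -0.5, "turn": 0},
    {"dx": 0, "dy": 0, "dz": -0.8, "turn": 0},
    {"dx": 0, "dy": 0, "dz": -1.05, "turn": 0},
    {"dx": 0, "dy": 0, "dz": -1.2, "turn": 0},
    {"dx": 0, "dy": 0, "dz": -1.27, "turn": 0},
    {"dx": 0, "dy": 0, "dz": -1.3, "turn": 0},
    {"dx": 0, "dy": 0, "dz": -1.3, "turn": 0}
  ],
  "fingers": 0
}}

```text
time_s: 15.08
position: [0.4148, 0.0658, 0.1037]
tool_rot: [0.997, 0.078, -0.0, -0.0]
force: [-0.4, 0.6, -1.1]
gripper_width: 0.0236
```

Emit:
{"method": "arm_command", "body": {
  "rows": [
    {"dx": 0, "dy": 0, "dz": -0.04, "turn": 0},
    {"dx": 0, "dy": 0, "dz": -0.08, "turn": 0},
    {"dx": 0, "dy": 0, "dz": -0.12, "turn": 0},
    {"dx": 0, "dy": 0, "dz": -0.12, "turn": 0}
  ],
  "fingers": 0
}}

```text
time_s: 15.42
position: [0.4148, 0.0658, 0.1025]
tool_rot: [0.997, 0.078, -0.0, -0.0]
force: [0.1, 0.6, -1.3]
gripper_width: 0.0233
```

Emit:
{"method": "arm_command", "body": {
  "rows": [
    {"dx": 0, "dy": 0, "dz": -0.04, "turn": 0},
    {"dx": 0, "dy": 0, "dz": -0.08, "turn": 0},
    {"dx": 0, "dy": 0, "dz": -0.08, "turn": 0}
  ],
  "fingers": 0
}}

```text
time_s: 15.67
position: [0.4147, 0.0659, 0.1022]
tool_rot: [0.997, 0.078, 0.0, -0.0]
force: [-3.9, 1.3, 10.0]
gripper_width: 0.0233
```

Contact with the scale. I'll release, then rise straight up.

Emit:
{"method": "arm_command", "body": {
  "rows": [
    {"dx": 0, "dy": 0, "dz": 0, "turn": 0},
    {"dx": 0, "dy": 0, "dz": 0, "turn": 0}
  ],
  "fingers": 0
}}

```text
time_s: 15.83
position: [0.4148, 0.0659, 0.1024]
tool_rot: [0.997, 0.078, 0.0, -0.0]
force: [-0.4, 0.3, 0.1]
gripper_width: 0.0236
```

Emit:
{"method": "arm_command", "body": {
  "rows": [
    {"dx": 0, "dy": 0, "dz": 0, "turn": 0},
    {"dx": 0, "dy": 0, "dz": 0, "turn": 0},
    {"dx": 0, "dy": 0, "dz": 0, "turn": 0},
    {"dx": 0, "dy": 0, "dz": 0, "turn": 0},
    {"dx": 0, "dy": 0, "dz": 0, "turn": 0},
    {"dx": 0, "dy": 0, "dz": 0, "turn": 0}
  ],
  "fingers": 0.7
}}

```text
time_s: 16.33
position: [0.4149, 0.0659, 0.1024]
tool_rot: [0.997, 0.078, 0.0, -0.0]
force: [-0.7, 0.8, 0.1]
gripper_width: 0.06
```

Emit:
{"method": "arm_command", "body": {
  "rows": [
    {"dx": 0, "dy": 0, "dz": 0.5, "turn": 0},
    {"dx": 0, "dy": 0, "dz": 1.5, "turn": 0},
    {"dx": 0, "dy": 0, "dz": 3, "turn": 0},
    {"dx": 0, "dy": 0, "dz": 5, "turn": 0},
    {"dx": 0, "dy": 0, "dz": 7, "turn": 0},
    {"dx": 0, "dy": 0, "dz": 9, "turn": 0},
    {"dx": 0, "dy": 0, "dz": 11, "turn": 0},
    {"dx": -2, "dy": 0, "dz": 12, "turn": 0},
    {"dx": -4, "dy": 0, "dz": 12, "turn": 0},
    {"dx": -5, "dy": 0, "dz": 12, "turn": 0},
    {"dx": -5, "dy": 0, "dz": 12, "turn": 0}
  ],
  "fingers": 0.7
}}

```text
time_s: 17.25
position: [0.3631, 0.066, 0.2226]
tool_rot: [0.997, 0.078, 0.0, -0.0]
force: [0.6, 0.8, 0.1]
gripper_width: 0.0599
```

Run:
```python
from m import *
s=observe();print(s["position"],s["force"],s["time_s"],s["gripper_width"])
p=camera("wrist"); show(p,"w"); save("w9.png",p["image"])
```

```text
[0.3631 0.066  0.2226] [0.5842 0.8197 0.0663] 17.25 0.059921926267877894
w rim (array([ 0.4119, -0.2444]), array([32.7715, 59.1297]), -3.8) 0.0608381583780766
w floor z 0.01013856383899095
w scoop 0.73 ctr [0.4417 0.0714 0.024 ] rect [0.435  0.0713] [131.0359  78.3639] 4.3
   z 0.12 0.16 927 [0.4119 0.066  0.154 ] [0.4106 0.0658] [23.1609 23.6489] 10.1
   z 0 0.05 3736 [0.4536 0.0746 0.0249] [0.435  0.0713] [131.0359  78.3639] 4.3
w choc 0.71 ctr [0.4859 0.0675 0.0345] rect [0.486 0.067] [32.7336 29.9474] 9.1
w scale 0.83 ctr [0.4878 0.0899 0.0214] rect [0.4559 0.0771] [132.3313 108.6222] 8.9
w scale 0.57 ctr [ 0.4677 -0.1064  0.0194] rect [ 0.4609 -0.111 ] [135.0729 105.6933] 21.8
w scoop_grip 0.59 [0.4116 0.0654]
w dark_chocolate_mid 0.67 [0.4853 0.068 ]
w scale 0.59 [ 0.4617 -0.1177]
```

View pics/w9.png

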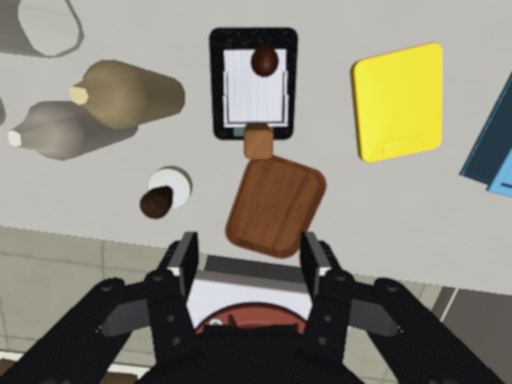

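The scoop stands level in the middle of the black scale (pan at (255,88)), with the dark chocolate in it at (264,61) and the gripper clear.

```bash
python3 -c "
from rig import finish_job; print(finish_job())"
```

```text
the job is handed in; nothing more can be done
None
```

The job is done and handed in. I gripped the scoop by its handle and pushed it mouth first along the bin floor into the far corner by the −y wall. The walls stopped the dark chocolate and it rode up onto the pan. I then lifted the scoop out level, set it down on the black scale and let go.

Last checks, at 17.3 s of the 45 s allowed:
- **Scoop on the scale:** it stands upright, with the pan centre at about (0.457, 0.074). The scale centre came out between (0.456, 0.077) and (0.459, 0.074), so it is within about 3 mm of the middle.
- **Chocolate:** the dark one is still in the pan, about 17 mm behind the front lip. The cream one stayed in the bin, and the fingers never touched the chocolate.
- **Gripper:** it is open, well above and behind the scoop, touching nothing. The highest force reported was about 20 N.

No check failed. My colour-and-depth fit of the black scale in the top view found nothing, so I used the wrist-camera measurement instead. The networks also reported the yellow scale and yellow scoop; I left both alone.

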